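# Load the spectrometer's sample caddy

### The arm

A 7-joint arm with a two-finger parallel gripper is mounted at the origin on the work surface. World frame = base frame: x ahead of the robot, y to its left, z up, the work surface at z = 0. Lengths are in m, angles in degrees, forces in N, time in s.
With the tool pointing down it reaches from about 0.4 to 0.85 m from the base axis. Payload 4.5 kg.
Tool frame: the origin (TCP) lies between the finger pads; the fingertips stand ahead of it and the grasp point (between the pads) lies 3 mm ahead of it (r.finger_overhang is the x of the fingertips in the tool frame, in m); x points along the fingers, y is the direction in which the jaws open and shut, and the axes are right-handed (so a half turn about x gives the same grasp; the last joint's range is limited). The gripper opens to 85 mm and grips with 20 to 120 N. Pads are 22 mm wide; open, the fingers measure 114 mm over their backs; the gripper's body (76 mm by 85 mm) begins 54 mm behind the grasp point. The pads swing forward as they close: fully open they stand 13 mm farther back than shut.
Start: joints at [-67.277, 39.483, -11.15, 89.685, 9.013, 51.709, -12.324], TCP at [0.222, 0.584, 0.253] pointing down, gripper open.
Joint ranges: [-172.22, 172.22], [-26.19, 119.32], [-84.43, 86.54], [7.71, 146.69], [-57.33, 237.33], [2.42, 119.75], [-152.13, 152.13]. Speed limits (degrees/s): [147.25, 147.25, 180, 180, 180, 180, 180].

### API

Orientations are given as a 3x3 rotation matrix whose columns are the frame's x, y, z axes.
In Python, from rig import r, vision gives the robot as it stands.
- The arm moves only by the tool step_arm, never from a script. Its argument "series" is a list of rows, each a list of 6 numbers: the shift along the tool's x, y, z in m, then the turn, a rotation vector about the tool's x, y, z in rad. A call has 1 to 20 rows; each row shifts and turns the pose as measured when the row begins, along the tool's axes as they then stand; what a row does not reach is not made up. A row lasts 1/10 s, in which the tool goes at most 50 mm and 8.59 degrees, less where a joint would pass 70% of its speed; a pose out of reach is approached as far as the arm can. A call with a gripper value outside its range is refused whole. "grip" is the opening, from -1 (shut) to 1 (fully open), set as the call begins (left out, the last holds). The fingers move at their own pace and stop on an object; "force" is the grip in N (left out, the last holds). Time passes only in rows, so rows that do not move let the fingers close. It gives the time, the measured TCP pose, the force and the opening at its end, in the units of the state.
- r.read_state(): the state, without advancing time (a new reading comes with each control period).
- vision.snapshot(name): name is "scene" or "top" or "wrist"; returns (picture, depth): 400x640x3 uint8, red, green, blue; 400x640 float32, m along the optical axis (not along the pixel's ray), 0 where there is no reading.
- vision.camera_info(name): a dict with "fx", "fy", "cx", "cy" (pixels), "k1" (the pictures are not rectified: a ray, as slopes to the right and down, at radius r is drawn at 1 + k1 r^2 times it, then the intrinsics apply), "xyz" and "orientation" of the camera in the world; the wrist camera has in their place "tool_from_camera" (4x4, takes a point from camera to tool coordinates, whose origin is the TCP and whose axes are the tool frame's). Camera axes: x right, y up, looking along -z (the intrinsics and any distortion apply to the point x, -y, -z); pixel columns grow to the right and rows downward; lengths in m; the calibration is good to about 2 mm. A picture is of the moment at which its call begins: read the wrist's pose just before it. camera_info takes no time and is no camera call.
- r.sign_off(): hands the job in, once; it reports no verdict.
The state is a dict: "time": time; "q": joint angles; "qvel": joint speeds; "joint_torque": joint torques, N m; "eef_pos": TCP position; "orientation": TCP orientation; "contact_force": force on the tool from outside, world axes, zero at the start; "torque": the same for the moment, N m; "width": opening from 0.0 (shut) to 1.0 (fully open).
Only numpy, scipy, OpenCV 4.12 (cv2) and the standard library are available. Lean on these libraries where they do the work, as an engineer would, in place of code of your own. Each camera call takes 0.05 s, during which the arm holds its last target.

### The job

Gather the four brown glass bottles into the black caddy, standing each one upright on the floor of the bay that has the colour of its cap; set them down rather than dropping them, and knock no bottle over. The two white plastic bottles with similar caps do not belong to the set: leave them standing where they are.

Things in the scene. Friction and masses are not known exactly. Their poses are not given: they have to be found in the camera images.
- red_brown: Brown glass bottle with a red cap; belongs in the red bay. Round bottle, 100 mm tall: straight body 40 mm in diameter up to 72 mm, sloping shoulder to 82 mm, then a cap 27 mm in diameter up to the top; pale label band round the lower body; about 0.13 kg; loose, stands upright on the bench. Origin: centre of its underside, z up along the bottle. 
- yellow_brown: Brown glass bottle with a yellow cap; belongs in the yellow bay. Round bottle, 100 mm tall: straight body 40 mm in diameter up to 72 mm, sloping shoulder to 82 mm, then a cap 27 mm in diameter up to the top; pale label band round the lower body; about 0.13 kg; loose, stands upright on the bench. Origin: centre of its underside, z up along the bottle. 
- green_brown: Brown glass bottle with a green cap; belongs in the green bay. Round bottle, 100 mm tall: straight body 40 mm in diameter up to 72 mm, sloping shoulder to 82 mm, then a cap 27 mm in diameter up to the top; pale label band round the lower body; about 0.13 kg; loose, stands upright on the bench. Origin: centre of its underside, z up along the bottle. 
- white_brown: Brown glass bottle with a white cap; belongs in the white bay. Round bottle, 100 mm tall: straight body 40 mm in diameter up to 72 mm, sloping shoulder to 82 mm, then a cap 27 mm in diameter up to the top; pale label band round the lower body; about 0.13 kg; loose, stands upright on the bench. Origin: centre of its underside, z up along the bottle. 
- red_pale: Look-alike: WHITE plastic bottle with a red cap; does not belong in the caddy, stays where it is. Round bottle, 100 mm tall: straight body 40 mm in diameter up to 72 mm, sloping shoulder to 82 mm, then a cap 27 mm in diameter up to the top; pale label band round the lower body; about 0.13 kg; loose, stands upright on the bench. Origin: centre of its underside, z up along the bottle. 
- green_pale: Look-alike: WHITE plastic bottle with a green cap; does not belong in the caddy, stays where it is. Round bottle, 100 mm tall: straight body 40 mm in diameter up to 72 mm, sloping shoulder to 82 mm, then a cap 27 mm in diameter up to the top; pale label band round the lower body; about 0.13 kg; loose, stands upright on the bench. Origin: centre of its underside, z up along the bottle. 
- bay_red: Open square bay of the caddy, red plastic, fixed: 80 x 80 mm outside, 34 mm high, walls and floor 7 mm (66 x 66 mm inside). Origin: centre of its underside, 5 mm above the bench; z up, x and y along its walls. The four bays form a 2 x 2 square, 88 mm between centres, in a low black caddy (188 x 188 mm, rim 22 mm high, loop handles 18 mm out on two sides). Which colour is in which corner changes.
- bay_yellow: Open square bay of the caddy, yellow plastic, fixed: 80 x 80 mm outside, 34 mm high, walls and floor 7 mm (66 x 66 mm inside). Origin: centre of its underside, 5 mm above the bench; z up, x and y along its walls. The four bays form a 2 x 2 square, 88 mm between centres, in a low black caddy (188 x 188 mm, rim 22 mm high, loop handles 18 mm out on two sides). Which colour is in which corner changes.
- bay_green: Open square bay of the caddy, green plastic, fixed: 80 x 80 mm outside, 34 mm high, walls and floor 7 mm (66 x 66 mm inside). Origin: centre of its underside, 5 mm above the bench; z up, x and y along its walls. The four bays form a 2 x 2 square, 88 mm between centres, in a low black caddy (188 x 188 mm, rim 22 mm high, loop handles 18 mm out on two sides). Which colour is in which corner changes.
- bay_white: Open square bay of the caddy, white plastic, fixed: 80 x 80 mm outside, 34 mm high, walls and floor 7 mm (66 x 66 mm inside). Origin: centre of its underside, 5 mm above the bench; z up, x and y along its walls. The four bays form a 2 x 2 square, 88 mm between centres, in a low black caddy (188 x 188 mm, rim 22 mm high, loop handles 18 mm out on two sides). Which colour is in which corner changes.

How it is judged (in metres and radians):
At the end, for the whole second after the job is handed in: Each brown bottle stands upright (within 7 degrees) on the floor of the bay of its cap's colour (within 22 mm of the bay's centre, underside within 13 mm of the bay's underside), at rest and released; the two white bottles stand upright, at rest, within 30 mm of where they began (horizontal distance between red_brown and bay_red below 0.022 m and z of red_brown in the frame of bay_red between 0.002 and 0.013 m and angle between each of red_brown, yellow_brown, green_brown, white_brown, red_pale, green_pale's own z axis and vertical below 0.12 rad and linear speed of each of red_brown, yellow_brown, green_brown, white_brown, red_pale, green_pale below 0.02 m/s and angular speed of each of red_brown, yellow_brown, green_brown, white_brown below 0.2 rad/s and horizontal distance between yellow_brown and bay_yellow below 0.022 m and z of yellow_brown in the frame of bay_yellow between 0.002 and 0.013 m and horizontal distance between green_brown and bay_green below 0.022 m and z of green_brown in the frame of bay_green between 0.002 and 0.013 m and horizontal distance between white_brown and bay_white below 0.022 m and z of white_brown in the frame of bay_white between 0.002 and 0.013 m and distance of each of red_pale, green_pale from where it was at the start of the episode below 0.03 m); the robot touches nothing.
It fails at once if a bottle is knocked over (leans more than 40 degrees) (angle between any of red_brown, yellow_brown, green_brown, white_brown, red_pale, green_pale's own z axis and vertical above 0.7 rad).
It fails at once if a white bottle is pushed or carried more than 30 mm from its place (distance of any of red_pale, green_pale from where it was at the start of the episode above 0.03 m).
It fails at once if a brown bottle is dropped: moves faster than 0.7 m/s while the gripper does not hold it (a free fall of about 25 mm) ((linear speed of red_brown above 0.7 m/s and contact force between the fingers and red_brown below 0.05 N) or (linear speed of yellow_brown above 0.7 m/s and contact force between the fingers and yellow_brown below 0.05 N) or (linear speed of green_brown above 0.7 m/s and contact force between the fingers and green_brown below 0.05 N) or (linear speed of white_brown above 0.7 m/s and contact force between the fingers and white_brown below 0.05 N)).
It also fails if it takes over 96 s, if anything falls off the work surface, if the arm or the gripper's body presses on something with over 40 N, if the wrist force passes 120 N, or if a joint passes its speed limit or range.

## Working session

There is one attempt and no reset: what is moved stays moved. The work goes in short steps, Python scripts to look and compute and a tool call to move; the robot and the scene stay as the last step left them, time stands still between calls to the robot, and variables do not carry over. Pictures are saved under pics/ and viewed, and the job is handed in when it is done.

Besides the shell and the picture viewer there is one more tool, called after "Emit:" as name([rows], argument=value, ...), one row to a line, values as JSON. step_arm: Moves the arm, as the interface text tells. Its arguments: {"type":"object","properties":{"series":{"type":"array","items":{"type":"array","items":{"type":"number"}}},"grip":{"type":"number"},"force":{"type":"number"}},"required":["series"]}

```bash
mkdir -p pics; ls; python3 - <<'E'
from rig import r, vision
import cv2,numpy as np
s=r.read_state();print(s)
print(r.finger_overhang)
for n in("scene","top","wrist"):
    print(n,vision.camera_info(n))
for n in("scene","top"):
    p,d=vision.snapshot(n);np.savez(f"{n}0.npz",p=p,d=d)
    cv2.imwrite(f"pics/{n}0.png",p[:,:,::-1])
E
```

```text
pics
{'time': 0.0, 'q': array([-67.27687804,  39.53436169, -11.14410577,  89.74495044,
         9.01178015,  51.71080632, -12.32476878]), 'qvel': array([-0.05195343, -0.06719433,  0.06572578,  0.00829147, -0.05287216,
        0.06469144, -0.03191228]), 'joint_torque': array([ 2.84251128e-04, -5.39604664e+01, -1.26669958e+00, -1.58540100e+01,
        9.00337152e-03,  9.36899974e-03, -1.29898652e-05]), 'eef_pos': array([0.22163448, 0.58372113, 0.2524705 ]), 'orientation': array([[-5.42764172e-04,  3.54832542e-01,  9.34929715e-01],
       [-1.81163200e-03,  9.34927970e-01, -3.54832931e-01],
       [-9.99998212e-01, -1.88633919e-03,  1.35380581e-04]]), 'contact_force': array([-0.64964093, -0.46958033, -0.43862511]), 'torque': array([0.02324836, 0.0514224 , 0.00333191]), 'width': 1.0016887009684494}
0.022
scene {'fx': 447.42727907322154, 'fy': 447.42727907322154, 'cx': 321.8718019189523, 'cy': 199.48103798535996, 'k1': 0.01499159887514385, 'xyz': array([ 1.25635292, -0.17253481,  0.87217556]), 'orientation': array([[ 0.25362112, -0.713523  ,  0.65311657],
       [ 0.96711353,  0.2004304 ,
[... 222 characters left out ...]
149e-01, 1.79471219e-04, 9.76962910e-01]), 'orientation': array([[-0.01362995,  0.97119361, -0.23790164],
       [-0.99990603, -0.01288957,  0.00466749],
       [ 0.00146659,  0.2379429 ,  0.97127804]])}
wrist {'fx': 296.7923020292298, 'fy': 296.7923020292298, 'cx': 313.198927627386, 'cy': 198.36735066908815, 'k1': 0.018451989951938634, 'tool_from_camera': array([[-1.25950710e-03,  3.24038067e-01, -9.46043205e-01,
        -1.20517285e-01],
       [ 9.99999198e-01,  2.80491173e-04, -1.23526734e-03,
         5.02128518e-04],
       [-1.34916873e-04, -9.46044001e-01, -3.24038160e-01,
        -8.25459620e-02],
       [ 0.00000000e+00,  0.00000000e+00,  0.00000000e+00,
         1.00000000e+00]])}
```

View pics/scene0.png

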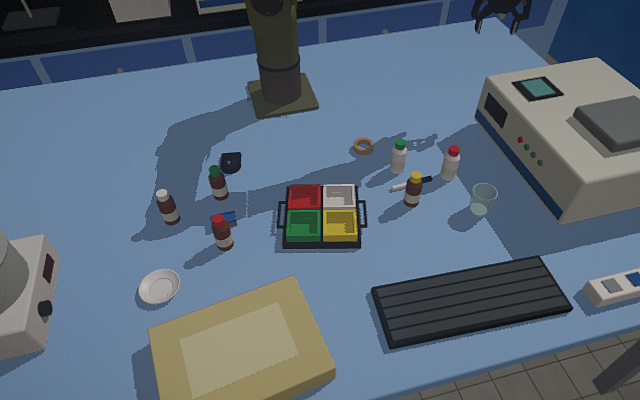

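View pics/top0.png

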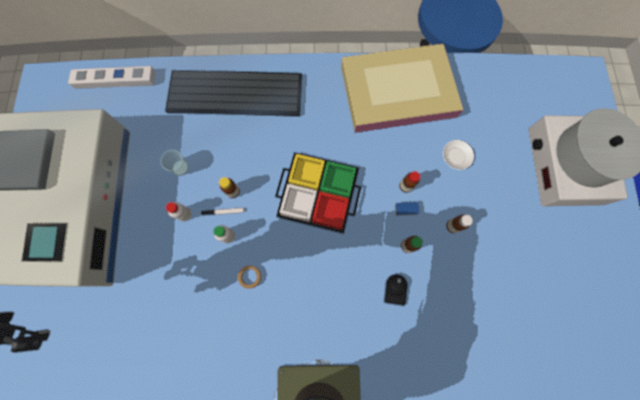

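```bash
cat > h.py <<'E'
import numpy as np,cv2
from rig import r,vision
def rays(ci,uv):
    uv=np.asarray(uv,float).reshape(-1,2)
    d=np.stack([(uv[:,0]-ci['cx'])/ci['fx'],(uv[:,1]-ci['cy'])/ci['fy']],1);x=d.copy()
    for _ in range(8): x=d/(1+ci['k1']*(x**2).sum(1,keepdims=True))
    return np.stack([x[:,0],-x[:,1],-np.ones(len(x))],1)
def pose(n,st=None):
    ci=vision.camera_info(n)
    if n!='wrist': return ci,np.array(ci['orientation']),np.array(ci['xyz'])
    T=np.eye(4);T[:3,:3]=st['orientation'];T[:3,3]=st['eef_pos'];T=T@ci['tool_from_camera']
    return ci,T[:3,:3],T[:3,3]
def plane(n,uv,z,st=None):
    ci,R,t=pose(n,st);d=rays(ci,uv)@R.T
    return t+d*((z-t[2])/d[:,2])[:,None]
def cloud(n,depth,st=None):
    ci,R,t=pose(n,st);H,W=depth.shape
    uv=np.stack(np.meshgrid(np.arange(W),np.arange(H)),-1).reshape(-1,2)
    return (t+(rays(ci,uv)*depth.reshape(-1,1))@R.T).reshape(H,W,3)
E
cat > m.py <<'E'
from h import *
seeds={'top':{'yb':(225,184),'rp':(172,208),'gp':(220,231),'rb':(413,178),'wb':(465,221),'gb':(416,242)},
'scene':{'wb':(162,194),'gb':(214,171),'rb':(218,219),'yb':(416,177),'gp':(400,145),'rp':(454,151)}}
bays={'top':{'y':(307,171),'g':(340,179),'w':(299,203),'r':(331,210)},'scene':{'r':(304,196),'w':(340,196),'g':(303,226),'y':(340,226)}}
for n in seeds:
    z=np.load(n+'0.npz');p,d=z['p'],z['d'];P=cloud(n,d);hsv=cv2.cvtColor(p,cv2.COLOR_RGB2HSV).astype(int)
    for k,(u,v) in seeds[n].items():
        U,V=np.meshgrid(np.arange(640),np.arange(400))
        near=(abs(U-u)<14)&(abs(V-v)<14)
        hh,ss,vv=hsv[...,0],hsv[...,1],hsv[...,2]
        m={'y':(abs(hh-25)<8)&(ss>120),'g':(abs(hh-65)<18)&(ss>90),'r':((hh<8)|(hh>172))&(ss>150)&(vv>80),'w':(vv>125)&(ss<60)}[k[0]]&near
        nl,lab,st,c=cv2.connectedComponentsWithStats(m.astype(np.uint8))
        i=1+np.argmin(np.hypot(*(c[1:]-np.array([u,v])).T)-.1*st[1:,4]);mm=lab==i
        Z=P[...,2][mm]
        top=mm&(P[...,2]>.095)
        uv=np.stack([U[top],V[top]],1)
        # highest: disc top
        Q=plane(n,[uv.mean(0)],.1)[0] if len(uv) else None
        Q2=plane(n,[c[i]],.091)[0]
        print(n,k,'px',mm.sum(),'c',c[i].round(1),'z',np.percentile(Z,[5,50,95]).round(3),'ntop',len(uv),'top',None if Q is None else Q.round(4),'cap@.091',Q2.round(4))
E
python3 m.py
```

```text
top yb px 105 c [225.2 183. ] z [0.078 0.099 0.102] ntop 76 top [0.555  0.2311 0.1   ] cap@.091 [0.556  0.2303 0.091 ]
top rp px 75 c [171.3 207.1] z [0.097 0.099 0.103] ntop 74 top [0.4932 0.3614 0.1   ] cap@.091 [0.495  0.3649 0.091 ]
top gp px 78 c [218.7 230.8] z [0.098 0.101 0.103] ntop 78 top [0.4326 0.2386 0.1   ] cap@.091 [0.4338 0.2411 0.091 ]
top rb px 103 c [413.5 177.1] z [0.08  0.099 0.103] ntop 74 top [ 0.5647 -0.2502  0.1   ] cap@.091 [ 0.5653 -0.2502  0.091 ]
top wb px 121 c [466.7 219.7] z [0.001 0.1   0.103] ntop 97 top [ 0.4515 -0.3721  0.1   ] cap@.091 [ 0.4528 -0.3769  0.091 ]
top gb px 100 c [416.2 241.8] z [0.094 0.1   0.103] ntop 91 top [ 0.3999 -0.2427  0.1   ] cap@.091 [ 0.4001 -0.2446  0.091 ]
scene wb px 75 c [161.2 192.5] z [0.097 0.099 0.102] ntop 72 top [ 0.4507 -0.3723  0.1   ] cap@.091 [ 0.4411 -0.3744  0.091 ]
scene gb px 105 c [214.3 170.5] z [0.084 0.098 0.101] ntop 69 top [ 0.4029 -0.2431  0.1   ] cap@.091 [ 0.3994 -0.2433  0.091 ]
scene rb px 136 c [218.2 220.2] z [0.084 0.099 0.102] ntop 93 top [ 0.5679 -0.2505  0.1   ] cap@.091 [ 0.5653 -0.2505  0.091 ]
scene yb px 115 c [415.4 177. ] z [0.083 0.098 0.101] ntop 72 top [0.5597 0.2311 0.1   ] cap@.091 [0.5579 0.2324 0.091 ]
scene gp px 93 c [400.1 143.9] z [0.082 0.098 0.102] ntop 60 top [0.4358 0.2387 0.1   ] cap@.091 [0.432  0.2417 0.091 ]
scene rp px 91 c [453.6 150.2] z [0.085 0.097 0.101] ntop 61 top [0.4972 0.3623 0.1   ] cap@.091 [0.4935 0.365  0.091 ]
```

```bash
python3 - <<'E'
from h import *
z=np.load('top0.npz');p=z['p'];cv2.imwrite('pics/topz.png',cv2.resize(p[130:300,150:490,::-1],None,fx=2.3,fy=2.3,interpolation=cv2.INTER_CUBIC))
z=np.load('top0.npz');p,d=z['p'],z['d'];P=cloud('top',d);hsv=cv2.cvtColor(p,cv2.COLOR_RGB2HSV).astype(int)
hh,ss,vv=hsv[...,0],hsv[...,1],hsv[...,2]
U,V=np.meshgrid(np.arange(640),np.arange(400))
near=(U>270)&(U<365)&(V>145)&(V<235)
h=P[...,2]
print('table z',np.median(h[300:330,450:500]))
rim=near&(h>.033)&(h<.048)
print(rim.sum(), 'rim z',np.median(h[rim]))
C={}
for k,m in {'y':(abs(hh-25)<8)&(ss>120),'g':(abs(hh-65)<18)&(ss>80),'r':((hh<8)|(hh>172))&(ss>130),'w':(vv>110)&(ss<70)}.items():
    mm=(m&rim).astype(np.uint8)
    nl,lab,st,c=cv2.connectedComponentsWithStats(mm); i=1+np.argmax(st[1:,4])
    q=P[lab==i][:,:2].astype(np.float32); (cx,cy),wh,a=cv2.minAreaRect(q);
    uv=np.stack([U[lab==i],V[lab==i]],1); q2=plane('top',uv,.039)[:,:2].astype(np.float32);r2=cv2.minAreaRect(q2)
    C[k]=np.array(r2[0]);print(k,len(q),(cx,cy),wh,a,'| ray',np.round(r2[0],4),np.round(r2[1],4),r2[2])
ks=list(C);
for i in ks:
  print(i,[round(float(np.hypot(*(C[i]-C[j]))),4) for j in ks])
E
```

```text
table z 0.0007014507350307508
1215 rim z 0.03900041599818227
y 298 (0.6022714972496033, 0.025468939915299416) (0.08002599328756332, 0.08097802847623825) 75.59326171875 | ray [0.6015 0.0256] [0.0801 0.0812] 75.30431365966797
g 300 (0.5796140432357788, -0.05934998393058777) (0.07999303936958313, 0.08130168914794922) 75.17337036132812 | ray [ 0.5789 -0.0592] [0.0798 0.0816] 75.17990112304688
r 305 (0.49476706981658936, -0.036849550902843475) (0.07988318800926208, 0.08010733127593994) 74.7757568359375 | ray [ 0.4943 -0.0368] [0.0797 0.0804] 74.96914672851562
w 311 (0.5173316597938538, 0.048040956258773804) (0.07991474121809006, 0.08049755543470383) 75.2962417602539 | ray [0.5165 0.048 ] [0.0802 0.0806] 74.85462188720703
y [0.0, 0.0878, 0.1241, 0.0879]
g [0.0878, 0.0, 0.0875, 0.1241]
r [0.1241, 0.0875, 0.0, 0.0877]
w [0.0879, 0.1241, 0.0877, 0.0]
```

View pics/topz.png

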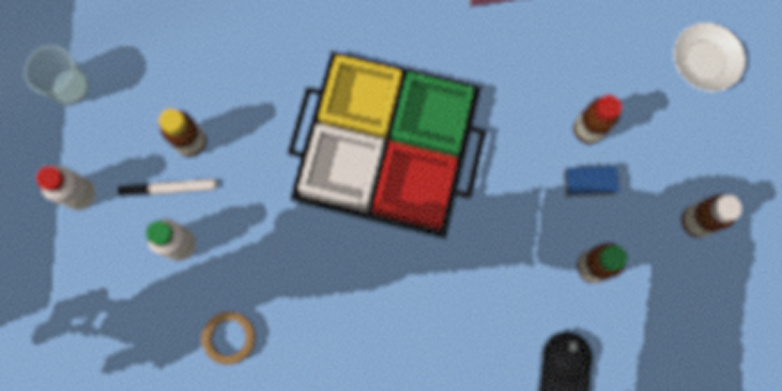

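```bash
cat > go.py <<'E'
import sys
from h import *
from scipy.spatial.transform import Rotation as Ro
# target x y z [jaw yaw deg]
a=list(map(float,sys.argv[1:]));s=r.read_state();R=np.array(s['orientation'])
yaw=np.radians(a[3] if len(a)>3 else 30)
X=np.array([0,0,-1.]);Y=np.array([np.cos(yaw),np.sin(yaw),0]);T=np.stack([X,Y,np.cross(X,Y)],1)
d=np.array(a[:3])-s['eef_pos']
print('t',s['time'],'pos',s['eef_pos'].round(4),'q',s['q'].round(0),'w',round(s['width'],3),'F',s['contact_force'].round(1))
print('shift tool',(R.T@d).round(4),'turn',Ro.from_matrix(R.T@T).as_rotvec().round(4),'shift in target frame',(T.T@d).round(4))
E
python3 go.py .557 .231 .2
```

```text
t 0.1 pos [0.2217 0.5838 0.2525] q [-67.  40. -11.  90.   9.  52. -12.] w 1.0 F [ 0.4  1.2 -0.1]
shift tool [ 0.053  -0.2108  0.4387] turn [0.6845 0.0007 0.0016] shift in target frame [0.0525 0.114  0.4732]
```

Emit:
step_arm([
  [0, 0, 0, 0.1, 0, 0],
  [0, 0, 0, 0.1, 0, 0],
  [0, 0, 0, 0.1, 0, 0],
  [0, 0, 0, 0.1, 0, 0],
  [0, 0, 0, 0.1, 0, 0],
  [0, 0, 0, 0.1, 0, 0],
  [0, 0, 0, 0.08, 0, 0],
  [0, 0.007, 0.029, 0, 0, 0],
  [0, 0.007, 0.029, 0, 0, 0],
  [0, 0.007, 0.029, 0, 0, 0],
  [0, 0.007, 0.029, 0, 0, 0],
  [0, 0.007, 0.029, 0, 0, 0],
  [0, 0.007, 0.029, 0, 0, 0],
  [0, 0.007, 0.029, 0, 0, 0],
  [0, 0.007, 0.029, 0, 0, 0],
  [0, 0.007, 0.029, 0, 0, 0],
  [0, 0.007, 0.029, 0, 0, 0],
  [0, 0, 0, 0, 0, 0],
], grip=0.7, force=35)

```text
time: 1.9
eef_pos: [0.4253, 0.3508, 0.2447]
orientation: [[-0.01, 0.875, 0.483], [-0.017, 0.483, -0.875], [-1.0, -0.017, 0.01]]
contact_force: [-0.3, -0.9, -0.3]
width: 0.854
```

```bash
python3 go.py .557 .231 .2
```

```text
t 1.9 pos [0.4253 0.3508 0.2447] q [-44.  35.  -2. 102.   2.  44. -17.] w 0.854 F [-0.3 -0.9 -0.3]
shift tool [0.0454 0.0581 0.1681] turn [-0.0191  0.01    0.0173] shift in target frame [0.0447 0.0541 0.1696]
```

Emit:
step_arm([
  [0, 0.008, 0.024, -0.01, 0.005, 0.008],
  [0, 0.008, 0.024, -0.01, 0.005, 0.008],
  [0.005, 0.008, 0.024, 0, 0, 0],
  [0.005, 0.008, 0.024, 0, 0, 0],
  [0.01, 0.008, 0.024, 0, 0, 0],
  [0.01, 0.008, 0.024, 0, 0, 0],
  [0.01, 0.008, 0.022, 0, 0, 0],
  [0, 0, 0, 0, 0, 0],
  [0, 0, 0, 0, 0, 0],
])

```text
time: 2.8
eef_pos: [0.5566, 0.2358, 0.1998]
orientation: [[-0.008, 0.862, 0.507], [0.002, 0.507, -0.862], [-1.0, -0.006, -0.006]]
contact_force: [-0.1, 1.2, 0.2]
width: 0.856
```

```bash
python3 go.py .557 .231 .2; python3 - <<'E'
from h import *
s=r.read_state();p,d=vision.snapshot('wrist');np.savez('w1.npz',p=p,d=d);cv2.imwrite('pics/w1.png',p[:,:,::-1])
E
```

```text
t 2.8 pos [0.5566 0.2358 0.1998] q [-25.  42.  -4.  96.   3.  43.   0.] w 0.856 F [-0.1  1.2  0.2]
shift tool [-0.0002 -0.0021  0.0043] turn [ 0.0081 -0.0061  0.0061] shift in target frame [-0.0002 -0.0021  0.0043]
```

View pics/w1.png

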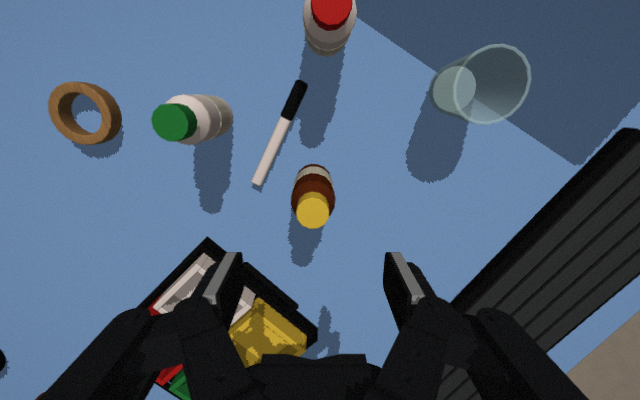

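The wrist picture shows the yellow cap at (313,210), midway between the fingers (about 228 and 400), with nothing else in the finger path.

```bash
python3 - <<'E'
from h import *
s=r.read_state();print(plane('wrist',[(313,210)],.1,s))
E
```

```text
[[0.55773421 0.2344114  0.1       ]]
```

Emit:
step_arm([
  [0.01, -0.002, 0.004, 0.008, -0.006, 0.006],
  [0.02, 0, 0, 0, 0, 0],
  [0.02, 0, 0, 0, 0, 0],
  [0.02, 0, 0, 0, 0, 0],
  [0, 0, 0, 0, 0, 0],
])

```text
time: 3.35
eef_pos: [0.5533, 0.2395, 0.1308]
orientation: [[0.002, 0.861, 0.509], [0.006, 0.509, -0.861], [-1.0, 0.004, -0.004]]
contact_force: [-0.4, 0.5, 0.4]
width: 0.849
```

```bash
python3 go.py .557 .231 .058
```

```text
t 3.35 pos [0.5533 0.2395 0.1308] q [-26.  47.  -3. 100.   4.  33.  -1.] w 0.849 F [-0.4  0.5  0.4]
shift tool [ 0.0727 -0.0014  0.0095] turn [ 0.0103 -0.0041 -0.0044] shift in target frame [ 0.0728 -0.001   0.0092]
```

Emit:
step_arm([
  [0, -0.001, 0.005, 0.01, -0.004, -0.004],
  [0, 0, 0.004, 0, 0, 0],
  [0, 0, 0, 0, 0, 0],
])

```text
time: 3.65
eef_pos: [0.5572, 0.2333, 0.1335]
orientation: [[0.003, 0.865, 0.502], [0.002, 0.502, -0.865], [-1.0, 0.003, -0.0]]
contact_force: [-0.4, -0.1, 0.9]
width: 0.851
```

```bash
python3 go.py .557 .231 .058
```

```text
t 3.65 pos [0.5572 0.2333 0.1335] q [-25.  47.  -3. 100.   4.  34.  -1.] w 0.851 F [-0.4 -0.1  0.9]
shift tool [ 0.0755 -0.0016  0.0019] turn [ 0.0025 -0.0005 -0.0034] shift in target frame [ 0.0755 -0.0013  0.0019]
```

Emit:
step_arm([
  [0.015, -0.001, 0.002, 0, 0, 0],
  [0.015, 0, 0.001, 0, 0, 0],
  [0.015, 0, 0.001, 0, 0, 0],
  [0.015, 0, 0.001, 0, 0, 0],
  [0.012, 0, 0.001, 0, 0, 0],
  [0, 0, 0, 0, 0, 0],
])

```text
time: 4.25
eef_pos: [0.5623, 0.2283, 0.0598]
orientation: [[0.008, 0.865, 0.501], [0.005, 0.501, -0.865], [-1.0, 0.01, -0.0]]
contact_force: [0.3, -0.5, -0.1]
width: 0.851
```

```bash
python3 go.py .557 .232 .058
```

```text
t 4.25 pos [0.5623 0.2283 0.0598] q [-25.  53.  -3. 101.   5.  25.  -1.] w 0.851 F [ 0.3 -0.5 -0.1]
shift tool [ 0.0018 -0.0027 -0.0058] turn [ 0.0016 -0.0002 -0.0095] shift in target frame [ 0.0018 -0.0027 -0.0058]
```

Emit:
step_arm([
  [0.001, -0.002, -0.005, 0, 0, -0.01],
  [0, 0, 0, 0, 0, 0],
])

```text
time: 4.45
eef_pos: [0.5575, 0.2321, 0.0583]
orientation: [[-0.002, 0.865, 0.501], [-0.0, 0.501, -0.865], [-1.0, -0.002, -0.001]]
contact_force: [0.6, 0.1, 0.3]
width: 0.852
```

```bash
python3 go.py .557 .232 .058
```

```text
t 4.45 pos [0.5575 0.2321 0.0583] q [-26.  54.  -3. 101.   5.  26.  -1.] w 0.852 F [0.6 0.1 0.3]
shift tool [ 0.0003 -0.0005 -0.0002] turn [ 0.0016 -0.0006  0.002 ] shift in target frame [ 0.0003 -0.0005 -0.0002]
```

Centred on the bottle; close.

Emit:
step_arm([
  [0, 0, 0, 0, 0, 0],
  [0, 0, 0, 0, 0, 0],
  [0, 0, 0, 0, 0, 0],
  [0, 0, 0, 0, 0, 0],
  [0, 0, 0, 0, 0, 0],
  [0, 0, 0, 0, 0, 0],
  [0, 0, 0, 0, 0, 0],
  [0, 0, 0, 0, 0, 0],
], grip=-1, force=35)

```text
time: 5.25
eef_pos: [0.5582, 0.2326, 0.0598]
orientation: [[0.0, 0.865, 0.502], [0.0, 0.502, -0.865], [-1.0, 0.0, -0.0]]
contact_force: [1.0, -0.0, -1.9]
width: 0.456
```

Emit:
step_arm([
  [-0.01, 0, 0, 0, 0, 0],
  [-0.02, 0, 0, 0, 0, 0],
  [-0.02, 0, 0, 0, 0, 0],
  [-0.02, 0, 0, 0, 0, 0],
  [-0.02, 0, 0, 0, 0, 0],
  [-0.02, 0, 0, 0, 0, 0],
  [0, 0, 0, 0, 0, 0],
])

```text
time: 5.95
eef_pos: [0.558, 0.2323, 0.1769]
orientation: [[0.0, 0.865, 0.502], [0.0, 0.502, -0.865], [-1.0, 0.001, -0.0]]
contact_force: [0.7, 0.0, -1.3]
width: 0.457
```

```bash
python3 go.py .602 .0255 .17; python3 - <<'E'
from h import *
p,d=vision.snapshot('wrist');cv2.imwrite('pics/w2.png',p[:,:,::-1])
E
```

```text
t 5.95 pos [0.558  0.2323 0.1769] q [-25.  43.  -3.  98.   4.  39.  -0.] w 0.457 F [ 0.7  0.  -1.3]
shift tool [ 0.0068 -0.0656  0.201 ] turn [ 0.0018 -0.0002 -0.0005] shift in target frame [ 0.0069 -0.0653  0.2011]
```

View pics/w2.png

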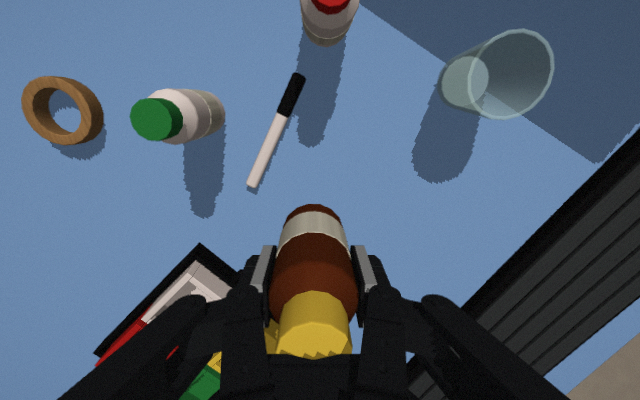

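The yellow-capped bottle is gripped straight: cap at (313,325) between pads at 265 and 362. Moving it to the yellow bay.

Emit:
step_arm([
  [0, -0.006, 0.02, 0, 0, 0],
  [0, -0.006, 0.02, 0, 0, 0],
  [0, -0.006, 0.02, 0, 0, 0],
  [0, -0.006, 0.02, 0, 0, 0],
  [0, -0.006, 0.02, 0, 0, 0],
  [0, -0.006, 0.02, 0, 0, 0],
  [0, -0.006, 0.02, 0, 0, 0],
  [0, -0.006, 0.02, 0, 0, 0],
  [0, -0.006, 0.02, 0, 0, 0],
  [0, -0.006, 0.02, 0, 0, 0],
  [0, 0, 0, 0, 0, 0],
])

```text
time: 7.1
eef_pos: [0.5983, 0.0206, 0.1616]
orientation: [[-0.025, 0.863, 0.505], [-0.005, 0.505, -0.863], [-1.0, -0.024, -0.008]]
contact_force: [-0.4, -0.0, -0.7]
width: 0.456
```

```bash
python3 go.py .602 .0255 .13
```

```text
t 7.1 pos [0.5983 0.0206 0.1616] q [-3. 45. -6. 98.  7. 39. 18.] w 0.456 F [-0.4 -0.  -0.7]
shift tool [ 0.0315  0.0064 -0.0021] turn [ 0.0064 -0.0084  0.0244] shift in target frame [ 0.0316  0.0056 -0.0024]
```

Emit:
step_arm([
  [0.01, 0.005, -0.002, 0.006, -0.008, 0.024],
  [0.01, 0, 0, 0, 0, 0],
  [0.012, 0, 0, 0, 0, 0],
  [0.01, 0, 0, 0, 0, 0],
  [0.01, 0, 0, 0, 0, 0],
  [0, 0, 0, 0, 0, 0],
])

```text
time: 7.7
eef_pos: [0.5981, 0.0276, 0.1023]
orientation: [[-0.008, 0.865, 0.502], [0.002, 0.502, -0.865], [-1.0, -0.006, -0.006]]
contact_force: [-0.2, 0.1, -1.6]
width: 0.458
```

```bash
python3 go.py .602 .0255 .074
```

```text
t 7.7 pos [0.5981 0.0276 0.1023] q [ -4.  49.  -5. 101.   7.  31.  16.] w 0.458 F [-0.2  0.1 -1.6]
shift tool [0.0282 0.0025 0.0039] turn [ 0.0026 -0.0058  0.0064] shift in target frame [0.0283 0.0024 0.0037]
```

Emit:
step_arm([
  [0.008, 0.002, 0.004, 0.002, -0.006, 0.006],
  [0.006, 0, 0, 0, 0, 0],
  [0.006, 0, 0, 0, 0, 0],
  [0.005, 0, 0, 0, 0, 0],
  [0, 0, 0, 0, 0, 0],
])

```text
time: 8.2
eef_pos: [0.6029, 0.0251, 0.0754]
orientation: [[0.002, 0.866, 0.501], [-0.0, 0.501, -0.866], [-1.0, 0.001, 0.001]]
contact_force: [-0.2, -0.3, -1.2]
width: 0.458
```

```bash
python3 go.py .602 .0255 .072
```

```text
t 8.2 pos [0.6029 0.0251 0.0754] q [ -4.  52.  -5. 101.   8.  27.  16.] w 0.458 F [-0.2 -0.3 -1.2]
shift tool [ 0.0034 -0.0006 -0.0008] turn [ 0.0006  0.0014 -0.0015] shift in target frame [ 0.0034 -0.0006 -0.0008]
```

Emit:
step_arm([
  [0.002, 0, 0, 0, 0, 0],
  [0.002, 0, 0, 0, 0, 0],
  [0, 0, 0, 0, 0, 0],
])

```text
time: 8.5
eef_pos: [0.6034, 0.0251, 0.0716]
orientation: [[0.003, 0.866, 0.501], [-0.0, 0.501, -0.866], [-1.0, 0.003, 0.002]]
contact_force: [-0.5, 1.0, -1.5]
width: 0.453
```

```bash
python3 go.py .602 .0255 .072
```

```text
t 8.5 pos [0.6034 0.0251 0.0716] q [ -4.  52.  -4. 101.   8.  27.  16.] w 0.453 F [-0.5  1.  -1.5]
shift tool [-0.0004 -0.001  -0.001 ] turn [ 0.0006  0.0018 -0.0025] shift in target frame [-0.0004 -0.001  -0.001 ]
```

Emit:
step_arm([
  [0.002, 0, 0, 0, 0, 0],
  [0, 0, 0, 0, 0, 0],
])

```text
time: 8.7
eef_pos: [0.6039, 0.025, 0.072]
orientation: [[0.005, 0.866, 0.5], [-0.001, 0.5, -0.866], [-1.0, 0.004, 0.003]]
contact_force: [0.4, -0.5, -1.1]
width: 0.463
```

Emit:
step_arm([
  [0.003, 0, 0, 0, 0, 0],
  [0, 0, 0, 0, 0, 0],
])

```text
time: 8.9
eef_pos: [0.6048, 0.0249, 0.072]
orientation: [[0.007, 0.866, 0.5], [-0.001, 0.5, -0.866], [-1.0, 0.006, 0.004]]
contact_force: [-0.3, -0.2, -1.7]
width: 0.457
```

Emit:
step_arm([
  [0, 0, 0, 0, 0, 0],
  [0, 0, 0, 0, 0, 0],
  [0, 0, 0, 0, 0, 0],
  [0, 0, 0, 0, 0, 0],
], grip=0.45)

```text
time: 9.3
eef_pos: [0.6053, 0.025, 0.0717]
orientation: [[0.008, 0.866, 0.5], [-0.001, 0.5, -0.866], [-1.0, 0.007, 0.005]]
contact_force: [0.5, 0.1, 0.2]
width: 0.724
```

```bash
python3 go.py .602 .0255 .2; python3 - <<'E'
from h import *
p,d=vision.snapshot('wrist');cv2.imwrite('pics/w3.png',p[:,:,::-1])
E
```

```text
t 9.3 pos [0.6053 0.025  0.0717] q [ -4.  52.  -4. 101.   8.  27.  16.] w 0.724 F [0.5 0.1 0.2]
shift tool [-0.1283 -0.0017 -0.0015] turn [-0.0002  0.0046 -0.007 ] shift in target frame [-0.1283 -0.0026 -0.0021]
```

View pics/w3.png

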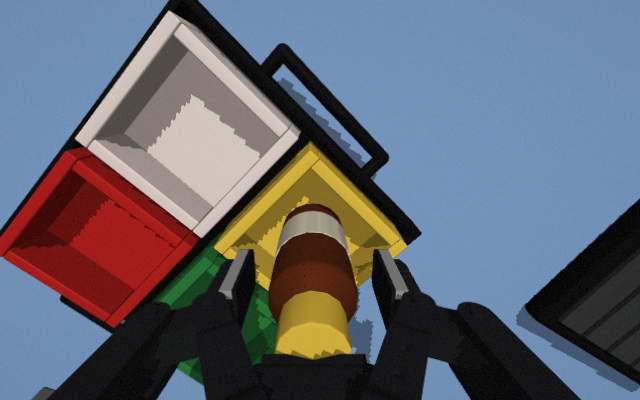

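The yellow-capped bottle stands in the yellow bay (cap at (313,325)), with both pads clear of it. Retreating upward.

Emit:
step_arm([
  [-0.012, 0, 0, 0, 0, 0],
  [-0.016, 0, 0, 0, 0.002, -0.003],
  [-0.02, 0, 0, 0, 0.002, -0.003],
  [-0.02, 0, 0, 0, 0, 0],
  [-0.02, 0, 0, 0, 0, 0],
  [-0.02, 0, 0, 0, 0, 0],
  [-0.02, 0, 0, 0, 0, 0],
])

```text
time: 10.05
eef_pos: [0.6029, 0.0249, 0.2055]
orientation: [[-0.005, 0.866, 0.5], [-0.001, 0.5, -0.866], [-1.0, -0.004, -0.002]]
contact_force: [0.3, 0.3, 0.1]
width: 0.728
```

```bash
python3 go.py .567 -.250 .2
```

```text
t 10.05 pos [0.6029 0.0249 0.2055] q [-3. 41. -6. 96.  6. 43. 18.] w 0.728 F [0.3 0.3 0.1]
shift tool [ 0.0059 -0.1685  0.2201] turn [ 0.0001 -0.0018  0.0043] shift in target frame [ 0.0055 -0.1685  0.2201]
```

Emit:
step_arm([
  [0, -0.017, 0.022, 0, 0, 0],
  [0, -0.017, 0.022, 0, 0, 0],
  [0, -0.017, 0.022, 0, 0, 0],
  [0, -0.017, 0.022, 0, 0, 0],
  [0, -0.017, 0.022, 0, 0, 0],
  [0, -0.017, 0.022, 0, 0, 0],
  [0, -0.017, 0.022, 0, 0, 0],
  [0, -0.017, 0.022, 0, 0, 0],
  [0, -0.017, 0.022, 0, 0, 0],
  [0, -0.016, 0.022, 0, 0, 0],
  [0, 0, 0, 0, 0, 0],
], grip=0.7)

```text
time: 11.15
eef_pos: [0.5686, -0.2596, 0.2188]
orientation: [[0.012, 0.864, 0.503], [-0.002, 0.503, -0.864], [-1.0, 0.009, 0.007]]
contact_force: [0.0, -1.0, 0.3]
width: 0.851
```

```bash
python3 go.py .567 -.250 .15;python3 - <<'E'
from h import *
s=r.read_state();p,d=vision.snapshot('wrist');cv2.imwrite('pics/w4.png',p[:,:,::-1])
hsv=cv2.cvtColor(p,cv2.COLOR_RGB2HSV).astype(int);m=((hsv[...,0]<8)|(hsv[...,0]>172))&(hsv[...,1]>150)&(hsv[...,2]>90)
m[:120]=0;m[:,:220]=0;m[:,420:]=0
v,u=np.nonzero(m);c=(u.mean(),v.mean());print(len(u),c,plane('wrist',[c],.097,s))
E
```

```text
t 11.15 pos [ 0.5686 -0.2596  0.2188] q [25. 41. -9. 92.  8. 46. 43.] w 0.851 F [ 0.  -1.   0.3]
shift tool [ 0.0688  0.0028 -0.0096] turn [ 0.0038  0.0074 -0.0091] shift in target frame [ 0.0688  0.0034 -0.0091]
834 (np.float64(314.7541966426858), np.float64(187.90047961630697)) [[ 0.56736982 -0.25008025  0.097     ]]
```

View pics/w4.png

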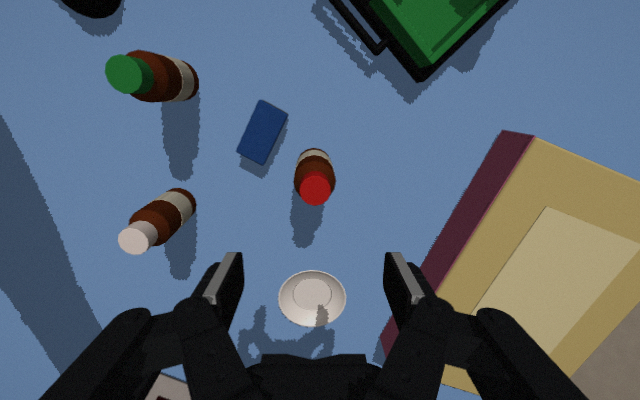

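The red cap is at (315,188), and its ray at cap height gives (0.567, -0.250), which agrees with the other cameras. Descending.

Emit:
step_arm([
  [0.01, 0.003, -0.009, 0.004, 0.007, -0.009],
  [0.02, 0, 0, 0, 0, 0],
  [0.02, 0, 0, 0, 0, 0],
  [0.02, 0, 0, 0, 0, 0],
  [0.015, 0, 0, 0, 0, 0],
  [0, 0, 0, 0, 0, 0],
])

```text
time: 11.8
eef_pos: [0.5695, -0.2314, 0.1308]
orientation: [[-0.0, 0.858, 0.513], [0.011, 0.513, -0.858], [-1.0, 0.005, -0.01]]
contact_force: [-0.2, 1.3, 0.1]
width: 0.845
```

```bash
python3 go.py .567 -.250 .058
```

```text
t 11.8 pos [ 0.5695 -0.2314  0.1308] q [23. 48. -8. 97.  9. 36. 40.] w 0.845 F [-0.2  1.3  0.1]
shift tool [ 0.0726 -0.0121  0.0154] turn [ 0.0154 -0.0099 -0.0053] shift in target frame [ 0.0728 -0.0115  0.0149]
```

Emit:
step_arm([
  [0, -0.006, 0.008, 0.01, -0.01, -0.005],
  [0, -0.004, 0.005, 0, 0, 0],
  [0, 0, 0, 0, 0, 0],
  [0, 0, 0, 0, 0, 0],
])

```text
time: 12.2
eef_pos: [0.5689, -0.2458, 0.1326]
orientation: [[0.002, 0.862, 0.507], [-0.0, 0.507, -0.862], [-1.0, 0.002, 0.001]]
contact_force: [0.5, 0.3, 0.4]
width: 0.852
```

```bash
python3 go.py .567 -.250 .058
```

```text
t 12.2 pos [ 0.5689 -0.2458  0.1326] q [23. 48. -8. 97. 10. 36. 41.] w 0.852 F [0.5 0.3 0.4]
shift tool [ 0.0746 -0.004   0.0025] turn [ 0.0084  0.0014 -0.002 ] shift in target frame [ 0.0746 -0.0038  0.0027]
```

Emit:
step_arm([
  [0, -0.003, 0.002, 0.008, 0, 0],
  [0, 0, 0, 0, 0, 0],
  [0.01, 0, 0, 0, 0, 0],
  [0.012, 0, 0, 0, 0, 0],
  [0.012, 0, 0, 0, 0, 0],
  [0.012, 0, 0, 0, 0, 0],
  [0, 0, 0, 0, 0, 0],
])

```text
time: 12.9
eef_pos: [0.5672, -0.2496, 0.0828]
orientation: [[0.003, 0.867, 0.499], [-0.0, 0.499, -0.867], [-1.0, 0.002, 0.001]]
contact_force: [0.5, -0.2, -0.9]
width: 0.852
```

```bash
python3 go.py .567 -.250 .058
```

```text
t 12.9 pos [ 0.5672 -0.2496  0.0828] q [23. 52. -7. 98. 11. 31. 40.] w 0.852 F [ 0.5 -0.2 -0.9]
shift tool [ 0.0248 -0.0005  0.0002] turn [-0.0011  0.0014 -0.0024] shift in target frame [ 0.0248 -0.0004  0.0003]
```

Well centred. Finish the descent, grip and lift.

Emit:
step_arm([
  [0.012, 0, 0, 0, 0, 0],
  [0.012, 0, 0, 0, 0, 0],
  [0, 0, 0, 0, 0, 0],
  [0, 0, 0, 0, 0, 0],
])

```text
time: 13.3
eef_pos: [0.5671, -0.2492, 0.0557]
orientation: [[0.002, 0.866, 0.499], [0.001, 0.499, -0.866], [-1.0, 0.002, 0.0]]
contact_force: [0.2, 0.5, 0.1]
width: 0.847
```

Emit:
step_arm([
  [0, 0, 0, 0, 0, 0],
  [0, 0, 0, 0, 0, 0],
  [0, 0, 0, 0, 0, 0],
  [0, 0, 0, 0, 0, 0],
  [0, 0, 0, 0, 0, 0],
  [0, 0, 0, 0, 0, 0],
  [0, 0, 0, 0, 0, 0],
  [0, 0, 0, 0, 0, 0],
], grip=-1)

```text
time: 14.1
eef_pos: [0.5677, -0.2495, 0.0569]
orientation: [[0.004, 0.866, 0.499], [-0.0, 0.499, -0.867], [-1.0, 0.003, 0.002]]
contact_force: [0.7, -0.4, -1.3]
width: 0.458
```

Emit:
step_arm([
  [-0.01, 0, 0, 0, 0, 0],
  [-0.02, 0, 0, 0, 0, 0],
  [-0.02, 0, 0, 0, 0, 0],
  [-0.02, 0, 0, 0, 0, 0],
  [-0.02, 0, 0, 0, 0, 0],
  [-0.02, 0, 0, 0, 0, 0],
  [-0.02, 0, 0, 0, 0, 0],
  [-0.02, 0, 0, 0, 0, 0],
  [0, 0, 0, 0, 0, 0],
])

```text
time: 15.0
eef_pos: [0.5667, -0.2493, 0.2175]
orientation: [[0.005, 0.866, 0.499], [-0.001, 0.499, -0.866], [-1.0, 0.004, 0.003]]
contact_force: [0.5, -1.1, -2.2]
width: 0.457
```

```bash
python3 go.py .4945 -.0368 .2
```

```text
t 15.0 pos [ 0.5667 -0.2493  0.2175] q [25. 41. -9. 93.  8. 46. 42.] w 0.457 F [ 0.5 -1.1 -2.2]
shift tool [ 0.017   0.0435 -0.2202] turn [-0.0007  0.0029 -0.0037] shift in target frame [ 0.0175  0.0437 -0.2201]
```

Emit:
step_arm([
  [0, 0.004, -0.02, 0, 0, 0],
  [0, 0.004, -0.02, 0, 0, 0],
  [0, 0.004, -0.02, 0, 0, 0],
  [0, 0.004, -0.02, 0, 0, 0],
  [0, 0.004, -0.02, 0, 0, 0],
  [0, 0.004, -0.02, 0, 0, 0],
  [0, 0.004, -0.02, 0, 0, 0],
  [0, 0.004, -0.02, 0, 0, 0],
  [0, 0.004, -0.02, 0, 0, 0],
  [0, 0.004, -0.015, 0, 0, 0],
  [0, 0.004, -0.01, 0, 0, 0],
  [0, 0, 0, 0, 0, 0],
  [0, 0, 0, 0, 0, 0],
])

```text
time: 16.3
eef_pos: [0.4942, -0.0432, 0.2109]
orientation: [[-0.005, 0.867, 0.498], [-0.001, 0.498, -0.867], [-1.0, -0.005, -0.001]]
contact_force: [0.0, -0.7, -1.3]
width: 0.456
```

```bash
python3 go.py .4945 -.0368 .13
```

```text
t 16.3 pos [ 0.4942 -0.0432  0.2109] q [  4.  34.  -7. 114.   7.  33.  22.] w 0.456 F [ 0.  -0.7 -1.3]
shift tool [ 0.0809  0.0038 -0.0053] turn [-0.0025 -0.0015  0.0054] shift in target frame [ 0.0809  0.0034 -0.0054]
```

Emit:
step_arm([
  [0, 0.003, -0.005, -0.002, -0.002, 0.005],
  [0, 0, 0, 0, 0, 0],
  [0.015, 0, 0, 0, 0, 0],
  [0.02, 0, 0, 0, 0, 0],
  [0.02, 0, 0, 0, 0, 0],
  [0.015, 0, 0, 0, 0, 0],
  [0.012, 0, 0, 0, 0, 0],
  [0.01, 0, 0, 0, 0, 0],
  [0, 0, 0, 0, 0, 0],
  [0, 0, 0, 0, 0, 0],
])

```text
time: 17.3
eef_pos: [0.4987, -0.0438, 0.1163]
orientation: [[0.008, 0.871, 0.491], [-0.004, 0.491, -0.871], [-1.0, 0.005, 0.007]]
contact_force: [0.2, 0.3, -1.6]
width: 0.46
```

```bash
python3 go.py .4945 -.0368 .0695
```

```text
t 17.3 pos [ 0.4987 -0.0438  0.1163] q [  2.  43.  -4. 118.   9.  18.  20.] w 0.46 F [ 0.2  0.3 -1.6]
shift tool [ 0.0467 -0.0005 -0.0085] turn [-0.0105  0.0073 -0.0046] shift in target frame [ 0.0468 -0.0002 -0.0081]
```

Emit:
step_arm([
  [0, 0, -0.007, -0.01, 0.007, -0.005],
  [0, 0, 0, 0, 0, 0],
  [0, 0, 0, 0, 0, 0],
])

```text
time: 17.6
eef_pos: [0.4959, -0.0372, 0.1176]
orientation: [[0.002, 0.866, 0.5], [-0.0, 0.5, -0.866], [-1.0, 0.002, 0.001]]
contact_force: [0.0, -0.7, -1.2]
width: 0.461
```

```bash
python3 go.py .4945 -.0368 .0695
```

```text
t 17.6 pos [ 0.4959 -0.0372  0.1176] q [  2.  43.  -4. 118.   9.  19.  20.] w 0.461 F [ 0.  -0.7 -1.2]
shift tool [ 0.0481 -0.0011 -0.0011] turn [ 0.0002  0.0009 -0.0015] shift in target frame [ 0.0481 -0.001  -0.0011]
```

Emit:
step_arm([
  [0.008, -0.001, -0.001, 0, 0, 0],
  [0.008, 0, 0, 0, 0, 0],
  [0.008, 0, 0, 0, 0, 0],
  [0.008, 0, 0, 0, 0, 0],
  [0.006, 0, 0, 0, 0, 0],
  [0.004, 0, 0, 0, 0, 0],
  [0.002, 0, 0, 0, 0, 0],
  [0, 0, 0, 0, 0, 0],
])

```text
time: 18.4
eef_pos: [0.4946, -0.0367, 0.0693]
orientation: [[0.002, 0.866, 0.5], [-0.0, 0.5, -0.866], [-1.0, 0.001, 0.001]]
contact_force: [-0.5, 0.5, -2.0]
width: 0.46
```

```bash
python3 go.py .4945 -.0368 .0695
```

```text
t 18.4 pos [ 0.4946 -0.0367  0.0693] q [  1.  49.  -3. 120.  10.  12.  19.] w 0.46 F [-0.5  0.5 -2. ]
shift tool [-0.0002 -0.0001 -0.    ] turn [ 0.0004  0.001  -0.0014] shift in target frame [-0.0002 -0.0001 -0.    ]
```

Emit:
step_arm([
  [0.001, 0, 0, 0, 0, 0],
  [0, 0, 0, 0, 0, 0],
])

```text
time: 18.6
eef_pos: [0.4949, -0.0368, 0.0686]
orientation: [[0.002, 0.866, 0.5], [-0.0, 0.5, -0.866], [-1.0, 0.002, 0.001]]
contact_force: [1.0, -0.9, -1.3]
width: 0.46
```

Emit:
step_arm([
  [0, 0, 0, 0, 0, 0],
  [0, 0, 0, 0, 0, 0],
  [0, 0, 0, 0, 0, 0],
  [0, 0, 0, 0, 0, 0],
], grip=0.45)

```text
time: 19.0
eef_pos: [0.4957, -0.0368, 0.0695]
orientation: [[0.005, 0.866, 0.5], [-0.0, 0.5, -0.866], [-1.0, 0.004, 0.003]]
contact_force: [0.7, 0.1, -0.4]
width: 0.723
```

```bash
python3 - <<'E'
from h import *
p,d=vision.snapshot('wrist');cv2.imwrite('pics/w5.png',p[:,:,::-1])
E
```

```text
(no output)
```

View pics/w5.png

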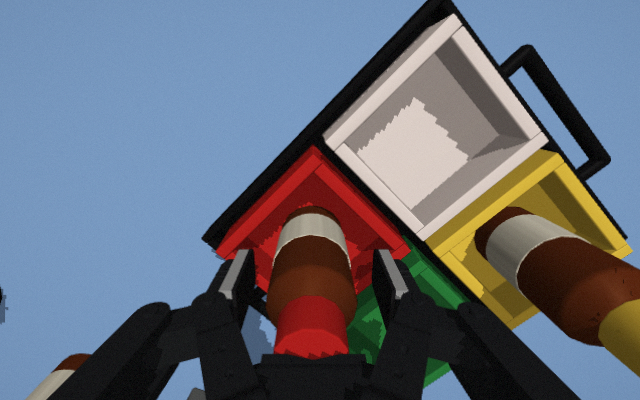

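The red-capped bottle stands in the red bay (cap at (312,325)) and the yellow-capped one still stands in its bay at right. Retreat, then on to the green-capped bottle.

Emit:
step_arm([
  [-0.012, 0, 0, 0, 0, 0],
  [-0.016, 0, 0, 0, 0.001, -0.003],
  [-0.02, 0, 0, 0, 0, 0],
  [-0.02, 0, 0, 0, 0, 0],
  [-0.02, 0, 0, 0, 0, 0],
  [-0.02, 0, 0, 0, 0, 0],
  [-0.02, 0, 0, 0, 0, 0],
  [0, 0, 0, 0, 0, 0],
])

```text
time: 19.85
eef_pos: [0.4947, -0.0369, 0.2077]
orientation: [[0.003, 0.866, 0.5], [-0.001, 0.5, -0.866], [-1.0, 0.002, 0.003]]
contact_force: [-0.2, -0.1, -0.4]
width: 0.723
```

```bash
python3 go.py .402 -.243 .2
```

```text
t 19.85 pos [ 0.4947 -0.0369  0.2077] q [  3.  34.  -7. 115.   7.  32.  21.] w 0.723 F [-0.2 -0.1 -0.4]
shift tool [ 0.0077 -0.1833  0.1321] turn [ 0.0002  0.0027 -0.0018] shift in target frame [ 0.0077 -0.1833  0.1321]
```

Emit:
step_arm([
  [0, -0.018, 0.013, 0, 0, 0],
  [0, -0.018, 0.013, 0, 0, 0],
  [0, -0.018, 0.013, 0, 0, 0],
  [0, -0.018, 0.013, 0, 0, 0],
  [0, -0.018, 0.013, 0, 0, 0],
  [0, -0.018, 0.013, 0, 0, 0],
  [0, -0.018, 0.013, 0, 0, 0],
  [0, -0.018, 0.013, 0, 0, 0],
  [0, -0.018, 0.013, 0, 0, 0],
  [0, -0.013, 0.01, 0, 0, 0],
  [0, 0, 0, 0, 0, 0],
  [0, 0, 0, 0, 0, 0],
], grip=0.7)

```text
time: 21.05
eef_pos: [0.3999, -0.2396, 0.2073]
orientation: [[-0.001, 0.865, 0.502], [0.001, 0.502, -0.865], [-1.0, 0.0, -0.001]]
contact_force: [0.2, -0.1, 1.0]
width: 0.851
```

```bash
python3 go.py .402 -.243 .14;python3 - <<'E'
from h import *
s=r.read_state();p,d=vision.snapshot('wrist');cv2.imwrite('pics/w6.png',p[:,:,::-1])
hsv=cv2.cvtColor(p,cv2.COLOR_RGB2HSV).astype(int);m=(abs(hsv[...,0]-65)<18)&(hsv[...,1]>90)
m[:120]=0;m[:,:220]=0;m[:,420:]=0
v,u=np.nonzero(m);c=(u.mean(),v.mean());print(len(u),c,plane('wrist',[c],.097,s))
E
```

```text
t 21.05 pos [ 0.3999 -0.2396  0.2073] q [ 32.  32. -10. 119.  11.  29.  44.] w 0.851 F [ 0.2 -0.1  1. ]
shift tool [0.0673 0.0001 0.0041] turn [ 0.0028 -0.0013 -0.    ] shift in target frame [0.0673 0.0001 0.004 ]
1153 (np.float64(312.25585429314833), np.float64(222.98091934084997)) [[ 0.40908873 -0.25456341  0.097     ]]
```

View pics/w6.png

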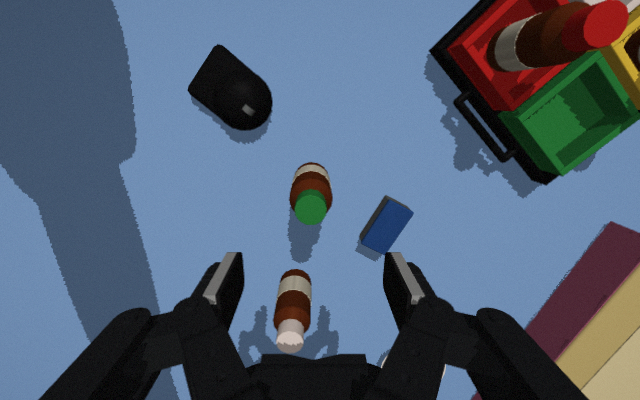

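```bash
python3 -c "
from h import *
print(plane('wrist',[(310,208.5)],.097,r.read_state()))"
```

```text
[[ 0.40087919 -0.24416973  0.097     ]]
```

Emit:
step_arm([
  [0, 0, 0.004, 0.003, -0.001, 0],
  [0, 0, 0, 0, 0, 0],
  [0.01, 0, 0, 0, 0, 0],
  [0.015, 0, 0, 0, 0, 0],
  [0.02, 0, 0, 0, 0, 0],
  [0.015, 0, 0, 0, 0, 0],
  [0.01, 0, 0, 0, 0, 0],
  [0, 0, 0, 0, 0, 0],
  [0, 0, 0, 0, 0, 0],
])

```text
time: 22.0
eef_pos: [0.4054, -0.2372, 0.132]
orientation: [[0.001, 0.861, 0.509], [0.003, 0.509, -0.861], [-1.0, 0.003, -0.002]]
contact_force: [-0.7, -0.4, 0.1]
width: 0.848
```

```bash
python3 go.py .402 -.243 .058
```

```text
t 22.0 pos [ 0.4054 -0.2372  0.132 ] q [ 29.  41.  -7. 122.  14.  18.  41.] w 0.848 F [-0.7 -0.4  0.1]
shift tool [ 0.074  -0.0061  0.0034] turn [ 0.0107 -0.0018 -0.0026] shift in target frame [ 0.074  -0.0058  0.0033]
```

The green cap is at (310,209), and its ray gives (0.401, -0.244), which agrees with the earlier fix. The automatic mask had picked up other green pixels, so I set that centroid aside.

Emit:
step_arm([
  [0, -0.005, 0.003, 0.01, -0.002, -0.003],
  [0, 0, 0, 0, 0, 0],
  [0, 0, 0, 0, 0, 0],
])

```text
time: 22.3
eef_pos: [0.403, -0.2429, 0.1329]
orientation: [[0.001, 0.866, 0.5], [-0.001, 0.5, -0.866], [-1.0, 0.0, 0.002]]
contact_force: [0.1, -0.8, 0.0]
width: 0.852
```

```bash
python3 go.py .4015 -.2435 .058
```

```text
t 22.3 pos [ 0.403  -0.2429  0.1329] q [ 29.  41.  -6. 122.  14.  18.  41.] w 0.852 F [ 0.1 -0.8  0. ]
shift tool [ 0.0749 -0.0017 -0.0004] turn [ 0.0001  0.0019 -0.0005] shift in target frame [ 0.0749 -0.0016 -0.0002]
```

Emit:
step_arm([
  [0.006, -0.001, 0, 0, 0.002, 0],
  [0.012, 0, 0, 0, 0, 0],
  [0.012, 0, 0, 0, 0, 0],
  [0.012, 0, 0, 0, 0, 0],
  [0.012, 0, 0, 0, 0, 0],
  [0.012, 0, 0, 0, 0, 0],
  [0.006, 0, 0, 0, 0, 0],
  [0, 0, 0, 0, 0, 0],
  [0, 0, 0, 0, 0, 0],
])

```text
time: 23.2
eef_pos: [0.4037, -0.2449, 0.0584]
orientation: [[0.005, 0.867, 0.499], [-0.001, 0.499, -0.867], [-1.0, 0.004, 0.004]]
contact_force: [0.6, -1.0, -0.0]
width: 0.847
```

```bash
python3 go.py .4015 -.2435 .058
```

```text
t 23.2 pos [ 0.4037 -0.2449  0.0584] q [ 27.  49.  -2. 124.  16.   7.  40.] w 0.847 F [ 0.6 -1.  -0. ]
shift tool [ 0.0004 -0.0012 -0.0023] turn [-0.0012  0.0038 -0.0039] shift in target frame [ 0.0004 -0.0012 -0.0023]
```

Emit:
step_arm([
  [0, -0.001, -0.002, 0, 0.004, -0.004],
  [0, 0, 0, 0, 0, 0],
])

```text
time: 23.4
eef_pos: [0.402, -0.2438, 0.0592]
orientation: [[0.001, 0.867, 0.499], [-0.0, 0.499, -0.867], [-1.0, 0.0, 0.001]]
contact_force: [0.0, 0.9, 0.3]
width: 0.85
```

Emit:
step_arm([
  [0, 0, 0, 0, 0, 0],
  [0, 0, 0, 0, 0, 0],
  [0, 0, 0, 0, 0, 0],
  [0, 0, 0, 0, 0, 0],
  [0, 0, 0, 0, 0, 0],
  [0, 0, 0, 0, 0, 0],
  [0, 0, 0, 0, 0, 0],
  [0, 0, 0, 0, 0, 0],
], grip=-1)

```text
time: 24.2
eef_pos: [0.4024, -0.2441, 0.0601]
orientation: [[0.002, 0.867, 0.499], [-0.001, 0.499, -0.867], [-1.0, 0.001, 0.002]]
contact_force: [-0.5, 0.5, -0.2]
width: 0.458
```

Emit:
step_arm([
  [-0.01, 0, 0, 0, 0, 0],
  [-0.02, 0, 0, 0, 0, 0],
  [-0.02, 0, 0, 0, 0, 0],
  [-0.02, 0, 0, 0, 0, 0],
  [-0.02, 0, 0, 0, 0, 0],
  [-0.02, 0, 0, 0, 0, 0],
  [-0.02, 0, 0, 0, 0, 0],
  [-0.02, 0, 0, 0, 0, 0],
  [-0.02, 0, 0, 0, 0, 0],
  [0, 0, 0, 0, 0, 0],
  [0, 0, 0, 0, 0, 0],
])

```text
time: 25.3
eef_pos: [0.3991, -0.243, 0.2416]
orientation: [[-0.0, 0.867, 0.499], [-0.002, 0.499, -0.867], [-1.0, -0.001, 0.002]]
contact_force: [0.0, 0.1, -1.7]
width: 0.46
```

```bash
python3 go.py .5792 -.0592 .22
```

```text
t 25.3 pos [ 0.3991 -0.243   0.2416] q [ 33.  29. -12. 117.  10.  35.  45.] w 0.46 F [ 0.   0.1 -1.7]
shift tool [ 0.0213  0.2478 -0.0694] turn [-0.0012  0.0016  0.001 ] shift in target frame [ 0.0216  0.2478 -0.0691]
```

Emit:
step_arm([
  [0, 0.02, -0.006, 0, 0, 0],
  [0, 0.022, -0.006, 0, 0, 0],
  [0, 0.022, -0.006, 0, 0, 0],
  [0, 0.022, -0.006, 0, 0, 0],
  [0, 0.022, -0.006, 0, 0, 0],
  [0, 0.022, -0.006, 0, 0, 0],
  [0, 0.022, -0.006, 0, 0, 0],
  [0, 0.022, -0.006, 0, 0, 0],
  [0, 0.022, -0.006, 0, 0, 0],
  [0, 0.022, -0.006, 0, 0, 0],
  [0, 0.018, -0.005, 0, 0, 0],
  [0, 0.01, -0.003, 0, 0, 0],
  [0, 0, 0, 0, 0, 0],
  [0, 0, 0, 0, 0, 0],
])

```text
time: 26.7
eef_pos: [0.5726, -0.0543, 0.2236]
orientation: [[-0.034, 0.867, 0.496], [0.0, 0.497, -0.868], [-0.999, -0.029, -0.017]]
contact_force: [-0.7, -0.3, -0.6]
width: 0.457
```

```bash
python3 go.py .5792 -.0592 .072
```

```text
t 26.7 pos [ 0.5726 -0.0543  0.2236] q [ 6. 39. -9. 99.  8. 45. 23.] w 0.457 F [-0.7 -0.3 -0.6]
shift tool [0.1513 0.0077 0.0101] turn [-0.0038 -0.0172  0.0294] shift in target frame [0.1516 0.0032 0.0075]
```

Emit:
step_arm([
  [0, 0.003, 0.007, -0.004, -0.017, 0.029],
  [0, 0, 0, 0, 0, 0],
  [0.015, 0, 0, 0, 0, 0],
  [0.02, 0, 0, 0, 0, 0],
  [0.02, 0, 0, 0, 0, 0],
  [0.02, 0, 0, 0, 0, 0],
  [0.015, 0, 0, 0, 0, 0],
  [0.008, 0, 0, 0, 0, 0],
  [0, 0, 0, 0, 0, 0],
  [0, 0, 0, 0, 0, 0],
])

```text
time: 27.7
eef_pos: [0.572, -0.0686, 0.1231]
orientation: [[-0.009, 0.872, 0.489], [-0.006, 0.489, -0.872], [-1.0, -0.011, 0.001]]
contact_force: [-0.6, -0.3, -0.6]
width: 0.458
```

```bash
python3 go.py .5792 -.0592 .072
```

```text
t 27.7 pos [ 0.572  -0.0686  0.1231] q [  6.  46.  -7. 104.  11.  31.  21.] w 0.458 F [-0.6 -0.3 -0.6]
shift tool [ 0.051   0.0114 -0.0047] turn [-0.0128  0.0006  0.0105] shift in target frame [ 0.0511  0.011  -0.0045]
```

Emit:
step_arm([
  [0, 0.009, -0.004, -0.013, 0, 0.01],
  [0, 0, 0, 0, 0, 0],
  [0, 0, 0, 0, 0, 0],
])

```text
time: 28.0
eef_pos: [0.5797, -0.0601, 0.1251]
orientation: [[0.004, 0.865, 0.501], [-0.0, 0.501, -0.865], [-1.0, 0.004, 0.002]]
contact_force: [-0.5, -0.7, -1.7]
width: 0.459
```

```bash
python3 go.py .5792 -.0592 .072
```

```text
t 28.0 pos [ 0.5797 -0.0601  0.1251] q [  6.  46.  -7. 103.  11.  31.  21.] w 0.459 F [-0.5 -0.7 -1.7]
shift tool [ 0.0531 -0.0002 -0.0012] turn [ 0.0011  0.0024 -0.0035] shift in target frame [ 0.0531  0.     -0.001 ]
```

Emit:
step_arm([
  [0.008, 0, -0.001, 0, 0.002, -0.003],
  [0.009, 0, 0, 0, 0, 0],
  [0.009, 0, 0, 0, 0, 0],
  [0.009, 0, 0, 0, 0, 0],
  [0.007, 0, 0, 0, 0, 0],
  [0.005, 0, 0, 0, 0, 0],
  [0.003, 0, 0, 0, 0, 0],
  [0.001, 0, 0, 0, 0, 0],
  [0, 0, 0, 0, 0, 0],
])

```text
time: 28.9
eef_pos: [0.579, -0.0595, 0.0721]
orientation: [[-0.0, 0.866, 0.5], [-0.001, 0.5, -0.866], [-1.0, -0.001, 0.001]]
contact_force: [0.1, 0.7, -1.6]
width: 0.461
```

```bash
python3 go.py .5792 -.0592 .072
```

```text
t 28.9 pos [ 0.579  -0.0595  0.0721] q [  5.  51.  -6. 104.  12.  25.  20.] w 0.461 F [ 0.1  0.7 -1.6]
shift tool [ 0.0001  0.0003 -0.0002] turn [0.0006 0.0012 0.0007] shift in target frame [ 0.0001  0.0003 -0.0002]
```

Emit:
step_arm([
  [0.001, 0, 0, 0, 0, 0],
  [0, 0, 0, 0, 0, 0],
])

```text
time: 29.1
eef_pos: [0.5793, -0.0597, 0.0717]
orientation: [[0.001, 0.866, 0.5], [-0.002, 0.5, -0.866], [-1.0, 0.0, 0.002]]
contact_force: [-0.5, 0.1, -1.3]
width: 0.459
```

Emit:
step_arm([
  [0, 0, 0, 0, 0, 0],
  [0, 0, 0, 0, 0, 0],
  [0, 0, 0, 0, 0, 0],
  [0, 0, 0, 0, 0, 0],
], grip=0.45)

```text
time: 29.5
eef_pos: [0.5797, -0.0597, 0.0712]
orientation: [[0.002, 0.866, 0.5], [-0.002, 0.5, -0.866], [-1.0, 0.001, 0.002]]
contact_force: [-0.1, -0.2, -0.4]
width: 0.726
```

```bash
python3 - <<'E'
from h import *
p,d=vision.snapshot('wrist');cv2.imwrite('pics/w7.png',p[:,:,::-1])
E
```

```text
(no output)
```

View pics/w7.png

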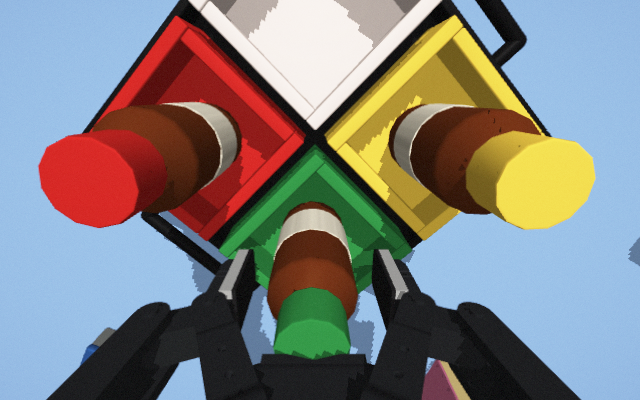

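The red, yellow and green caps at (105,180), (530,180) and (312,322) all stand upright in their own bays. Next is the white-capped bottle.

Emit:
step_arm([
  [-0.012, 0, 0, 0, 0, 0],
  [-0.016, 0, 0, 0, 0.001, -0.001],
  [-0.02, 0, 0, 0, 0, 0],
  [-0.02, 0, 0, 0, 0, 0],
  [-0.02, 0, 0, 0, 0, 0],
  [-0.02, 0, 0, 0, 0, 0],
  [-0.02, 0, 0, 0, 0, 0],
  [0, 0, 0, 0, 0, 0],
])

```text
time: 30.35
eef_pos: [0.5797, -0.0596, 0.2093]
orientation: [[0.002, 0.866, 0.5], [-0.001, 0.5, -0.866], [-1.0, 0.001, 0.002]]
contact_force: [0.4, -0.1, -0.3]
width: 0.728
```

```bash
python3 go.py .451 -.372 .2
```

```text
t 30.35 pos [ 0.5797 -0.0596  0.2093] q [  7.  39.  -9. 100.   9.  41.  23.] w 0.728 F [ 0.4 -0.1 -0.3]
shift tool [ 0.0095 -0.2678  0.2061] turn [ 0.0005  0.0024 -0.0013] shift in target frame [ 0.0093 -0.2677  0.2062]
```

Emit:
step_arm([
  [0, -0.02, 0.015, 0, 0, 0],
  [0, -0.022, 0.017, 0, 0, 0],
  [0, -0.022, 0.017, 0, 0, 0],
  [0, -0.022, 0.017, 0, 0, 0],
  [0, -0.022, 0.017, 0, 0, 0],
  [0, -0.022, 0.017, 0, 0, 0],
  [0, -0.022, 0.017, 0, 0, 0],
  [0, -0.022, 0.017, 0, 0, 0],
  [0, -0.022, 0.017, 0, 0, 0],
  [0, -0.022, 0.017, 0, 0, 0],
  [0, -0.022, 0.017, 0, 0, 0],
  [0, -0.018, 0.013, 0, 0, 0],
  [0, -0.01, 0.008, 0, 0, 0],
  [0, 0, 0, 0, 0, 0],
  [0, 0, 0, 0, 0, 0],
], grip=0.7)

```text
time: 31.85
eef_pos: [0.4429, -0.38, 0.2051]
orientation: [[-0.003, 0.863, 0.505], [0.005, 0.505, -0.863], [-1.0, -0.0, -0.006]]
contact_force: [-1.1, 0.9, 0.1]
width: 0.853
```

```bash
python3 go.py .451 -.372 .14;python3 - <<'E'
from h import *
s=r.read_state();p,d=vision.snapshot('wrist');cv2.imwrite('pics/w8.png',p[:,:,::-1])
E
```

```text
t 31.85 pos [ 0.4429 -0.38    0.2051] q [ 44.  40. -13.  99.  12.  42.  55.] w 0.853 F [-1.1  0.9  0.1]
shift tool [ 0.0651  0.011  -0.0024] turn [ 0.0054 -0.0061  0.0005] shift in target frame [ 0.0651  0.011  -0.0029]
```

View pics/w8.png

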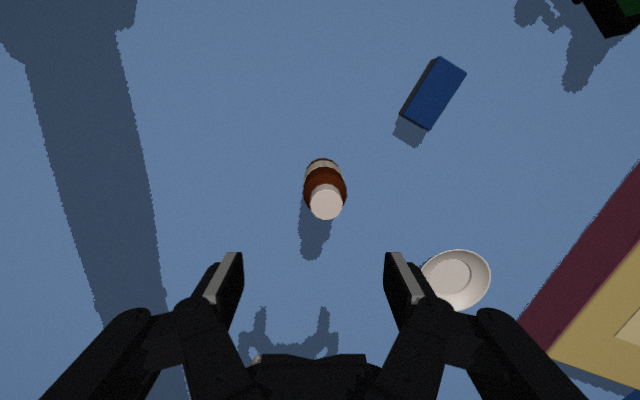

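The white cap is at (326,203), slightly right of the gripper's midline, as the 11 mm offset predicts.

```bash
python3 -c "
from h import *
print(plane('wrist',[(326,202.5)],.097,r.read_state()))"
```

```text
[[ 0.45197858 -0.37223185  0.097     ]]
```

Emit:
step_arm([
  [0, 0.01, -0.003, 0.005, -0.006, 0],
  [0, 0, 0, 0, 0, 0],
  [0, 0, 0, 0, 0, 0],
  [0.01, 0, 0, 0, 0, 0],
  [0.015, 0, 0, 0, 0, 0],
  [0.02, 0, 0, 0, 0, 0],
  [0.015, 0, 0, 0, 0, 0],
  [0.006, 0, 0, 0, 0, 0],
  [0, 0, 0, 0, 0, 0],
  [0, 0, 0, 0, 0, 0],
])

```text
time: 32.9
eef_pos: [0.4546, -0.3653, 0.135]
orientation: [[0.001, 0.861, 0.509], [0.002, 0.509, -0.861], [-1.0, 0.002, -0.001]]
contact_force: [-0.7, 1.0, -0.5]
width: 0.846
```

```bash
python3 go.py .451 -.3725 .058
```

```text
t 32.9 pos [ 0.4546 -0.3653  0.135 ] q [ 41.  46. -11. 103.  14.  33.  51.] w 0.846 F [-0.7  1.  -0.5]
shift tool [ 0.077  -0.007   0.0045] turn [ 0.0104 -0.0009 -0.0022] shift in target frame [ 0.077  -0.0067  0.0045]
```

Emit:
step_arm([
  [0, -0.006, 0.004, 0.01, -0.001, -0.002],
  [0, 0, 0, 0, 0, 0],
  [0, 0, 0, 0, 0, 0],
])

```text
time: 33.2
eef_pos: [0.4519, -0.3732, 0.1366]
orientation: [[0.003, 0.866, 0.499], [-0.002, 0.499, -0.866], [-1.0, 0.001, 0.003]]
contact_force: [-0.4, 0.5, 0.6]
width: 0.848
```

```bash
python3 go.py .4515 -.3723 .058
```

```text
t 33.2 pos [ 0.4519 -0.3732  0.1366] q [ 41.  46. -11. 102.  14.  33.  52.] w 0.848 F [-0.4  0.5  0.6]
shift tool [ 0.0786 -0.     -0.0013] turn [-0.0009  0.0031 -0.0011] shift in target frame [ 0.0786  0.0001 -0.001 ]
```

Emit:
step_arm([
  [0.008, 0, -0.001, 0, 0.003, -0.001],
  [0.012, 0, 0, 0, 0, 0],
  [0.012, 0, 0, 0, 0, 0],
  [0.012, 0, 0, 0, 0, 0],
  [0.012, 0, 0, 0, 0, 0],
  [0.012, 0, 0, 0, 0, 0],
  [0.008, 0, 0, 0, 0, 0],
  [0, 0, 0, 0, 0, 0],
  [0, 0, 0, 0, 0, 0],
])

```text
time: 34.1
eef_pos: [0.451, -0.3717, 0.0525]
orientation: [[-0.002, 0.866, 0.5], [0.002, 0.5, -0.866], [-1.0, -0.001, -0.002]]
contact_force: [0.1, 0.1, 0.2]
width: 0.847
```

```bash
python3 go.py .4515 -.3723 .058
```

```text
t 34.1 pos [ 0.451  -0.3717  0.0525] q [ 40.  53.  -8. 104.  16.  24.  50.] w 0.847 F [0.1 0.1 0.2]
shift tool [-0.0055  0.0001  0.0008] turn [-0.0005 -0.0021  0.0006] shift in target frame [-0.0055  0.0001  0.0008]
```

Emit:
step_arm([
  [-0.005, 0, 0, 0, 0, 0],
  [0, 0, 0, 0, 0, 0],
])

```text
time: 34.3
eef_pos: [0.4515, -0.372, 0.0586]
orientation: [[-0.0, 0.866, 0.5], [0.001, 0.5, -0.866], [-1.0, -0.0, -0.001]]
contact_force: [0.5, -0.6, 0.4]
width: 0.849
```

Emit:
step_arm([
  [0, 0, 0, 0, 0, 0],
  [0, 0, 0, 0, 0, 0],
  [0, 0, 0, 0, 0, 0],
  [0, 0, 0, 0, 0, 0],
  [0, 0, 0, 0, 0, 0],
  [0, 0, 0, 0, 0, 0],
  [0, 0, 0, 0, 0, 0],
  [0, 0, 0, 0, 0, 0],
], grip=-1)

```text
time: 35.1
eef_pos: [0.452, -0.3726, 0.0601]
orientation: [[0.002, 0.866, 0.499], [-0.001, 0.499, -0.866], [-1.0, 0.001, 0.001]]
contact_force: [0.0, 0.0, 0.9]
width: 0.456
```

Emit:
step_arm([
  [-0.01, 0, 0, 0, 0, 0],
  [-0.02, 0, 0, 0, 0, 0],
  [-0.02, 0, 0, 0, 0, 0],
  [-0.02, 0, 0, 0, 0, 0],
  [-0.02, 0, 0, 0, 0, 0],
  [-0.02, 0, 0, 0, 0, 0],
  [-0.02, 0, 0, 0, 0, 0],
  [-0.02, 0, 0, 0, 0, 0],
  [-0.02, 0, 0, 0, 0, 0],
  [-0.02, 0, 0, 0, 0, 0],
  [0, 0, 0, 0, 0, 0],
  [0, 0, 0, 0, 0, 0],
])

```text
time: 36.3
eef_pos: [0.4493, -0.3706, 0.2618]
orientation: [[-0.001, 0.866, 0.5], [0.001, 0.5, -0.866], [-1.0, -0.001, -0.002]]
contact_force: [-0.6, 0.5, -1.8]
width: 0.459
```

```bash
python3 go.py .517 .048 .23
```

```text
t 36.3 pos [ 0.4493 -0.3706  0.2618] q [ 43.  36. -14.  97.  11.  49.  55.] w 0.459 F [-0.6  0.5 -1.8]
shift tool [ 0.0321  0.268  -0.3286] turn [ 0.0002 -0.0015  0.0007] shift in target frame [ 0.0318  0.2679 -0.3287]
```

Emit:
step_arm([
  [0, 0.014, -0.017, 0, 0, 0],
  [0, 0.016, -0.02, 0, 0, 0],
  [0, 0.016, -0.02, 0, 0, 0],
  [0, 0.016, -0.02, 0, 0, 0],
  [0, 0.016, -0.02, 0, 0, 0],
  [0, 0.016, -0.02, 0, 0, 0],
  [0, 0.016, -0.02, 0, 0, 0],
  [0, 0.016, -0.02, 0, 0, 0],
  [0, 0.016, -0.02, 0, 0, 0],
  [0, 0.016, -0.02, 0, 0, 0],
  [0, 0.016, -0.02, 0, 0, 0],
  [0, 0.016, -0.02, 0, 0, 0],
  [0, 0.016, -0.02, 0, 0, 0],
  [0, 0.016, -0.02, 0, 0, 0],
  [0, 0.016, -0.02, 0, 0, 0],
  [0, 0.014, -0.017, 0, 0, 0],
  [0, 0.01, -0.012, 0, 0, 0],
  [0, 0, 0, 0, 0, 0],
  [0, 0, 0, 0, 0, 0],
])

```text
time: 38.2
eef_pos: [0.5006, 0.0594, 0.2406]
orientation: [[-0.043, 0.866, 0.499], [0.006, 0.5, -0.866], [-0.999, -0.034, -0.027]]
contact_force: [-0.7, -0.4, -1.1]
width: 0.457
```

```bash
python3 go.py .517 .048 .072
```

```text
t 38.2 pos [0.5006 0.0594 0.2406] q [ -4.  33. -12. 109.   8.  42.  10.] w 0.457 F [-0.7 -0.4 -1.1]
shift tool [0.1676 0.0142 0.0225] turn [-0.0005 -0.0268  0.034 ] shift in target frame [0.1686 0.0085 0.018 ]
```

Emit:
step_arm([
  [0, 0.004, 0.01, 0, -0.027, 0.034],
  [0, 0.003, 0.006, 0, 0, 0],
  [0, 0, 0, 0, 0, 0],
  [0, 0, 0, 0, 0, 0],
  [0, 0, 0, 0, 0, 0],
])

```text
time: 38.7
eef_pos: [0.5134, 0.0434, 0.2385]
orientation: [[-0.005, 0.869, 0.494], [-0.003, 0.494, -0.869], [-1.0, -0.006, 0.0]]
contact_force: [0.1, 0.2, -1.2]
width: 0.457
```

```bash
python3 go.py .517 .048 .072
```

```text
t 38.7 pos [0.5134 0.0434 0.2385] q [ -3.  33. -11. 109.   9.  39.  10.] w 0.457 F [ 0.1  0.2 -1.2]
shift tool [ 0.1665  0.0065 -0.0023] turn [-0.007   0.0003  0.0062] shift in target frame [ 0.1665  0.0054 -0.0022]
```

Emit:
step_arm([
  [0, 0.005, -0.002, -0.007, 0, 0.006],
  [0, 0, 0, 0, 0, 0],
  [0.012, 0, 0, 0, 0, 0],
  [0.018, 0, 0, 0, 0, 0],
  [0.018, 0, 0, 0, 0, 0],
  [0.018, 0, 0, 0, 0, 0],
  [0.018, 0, 0, 0, 0, 0],
  [0.012, 0, 0, 0, 0, 0],
  [0.008, 0, 0, 0, 0, 0],
  [0, 0, 0, 0, 0, 0],
  [0, 0, 0, 0, 0, 0],
])

```text
time: 39.8
eef_pos: [0.5198, 0.0513, 0.1322]
orientation: [[0.005, 0.864, 0.504], [0.003, 0.504, -0.864], [-1.0, 0.006, -0.0]]
contact_force: [-0.4, 0.3, -1.6]
width: 0.462
```

```bash
python3 go.py .517 .048 .072
```

```text
t 39.8 pos [0.5198 0.0513 0.1322] q [ -6.  43.  -8. 114.  13.  24.   7.] w 0.462 F [-0.4  0.3 -1.6]
shift tool [ 0.0602 -0.0045  0.0015] turn [ 0.0043 -0.     -0.0061] shift in target frame [ 0.0602 -0.0041  0.0015]
```

Emit:
step_arm([
  [0, -0.004, 0.001, 0.004, 0, -0.006],
  [0, 0, 0, 0, 0, 0],
  [0.008, 0, 0, 0, 0, 0],
  [0.008, 0, 0, 0, 0, 0],
  [0, 0, 0, 0, 0, 0],
  [0, 0, 0, 0, 0, 0],
])

```text
time: 40.4
eef_pos: [0.518, 0.0483, 0.1168]
orientation: [[0.004, 0.866, 0.5], [0.001, 0.5, -0.866], [-1.0, 0.003, 0.001]]
contact_force: [0.6, 0.2, -2.0]
width: 0.456
```

```bash
python3 go.py .517 .048 .072
```

```text
t 40.4 pos [0.518  0.0483 0.1168] q [ -6.  44.  -7. 114.  13.  22.   6.] w 0.456 F [ 0.6  0.2 -2. ]
shift tool [ 0.0448 -0.0011 -0.0003] turn [-0.0004  0.0013 -0.0034] shift in target frame [ 0.0448 -0.001  -0.0002]
```

Emit:
step_arm([
  [0.008, -0.001, 0, 0, 0.001, -0.003],
  [0.008, 0, 0, 0, 0, 0],
  [0.008, 0, 0, 0, 0, 0],
  [0.007, 0, 0, 0, 0, 0],
  [0.005, 0, 0, 0, 0, 0],
  [0.003, 0, 0, 0, 0, 0],
  [0.002, 0, 0, 0, 0, 0],
  [0, 0, 0, 0, 0, 0],
])

```text
time: 41.2
eef_pos: [0.517, 0.048, 0.0721]
orientation: [[-0.0, 0.866, 0.5], [-0.0, 0.5, -0.866], [-1.0, -0.0, 0.0]]
contact_force: [-0.1, -0.4, 1.4]
width: 0.454
```

```bash
python3 go.py .517 .048 .072
```

```text
t 41.2 pos [0.517  0.048  0.0721] q [ -7.  49.  -5. 115.  14.  16.   6.] w 0.454 F [-0.1 -0.4  1.4]
shift tool [ 0.0001 -0.     -0.    ] turn [-0.      0.0002  0.0003] shift in target frame [ 0.0001 -0.     -0.    ]
```

Touching the floor (the force reading changed sign). Release, retreat, check.

Emit:
step_arm([
  [0, 0, 0, 0, 0, 0],
  [0, 0, 0, 0, 0, 0],
  [0, 0, 0, 0, 0, 0],
  [0, 0, 0, 0, 0, 0],
], grip=0.45)

```text
time: 41.6
eef_pos: [0.5179, 0.0481, 0.0727]
orientation: [[0.002, 0.866, 0.5], [0.0, 0.5, -0.866], [-1.0, 0.002, 0.001]]
contact_force: [1.0, 0.7, 0.1]
width: 0.725
```

Emit:
step_arm([
  [-0.012, 0, 0, 0, 0, 0],
  [-0.016, 0, 0, 0, 0, 0],
  [-0.02, 0, 0, 0, 0, 0],
  [-0.02, 0, 0, 0, 0, 0],
  [-0.02, 0, 0, 0, 0, 0],
  [-0.02, 0, 0, 0, 0, 0],
  [-0.02, 0, 0, 0, 0, 0],
  [0, 0, 0, 0, 0, 0],
])

```text
time: 42.4
eef_pos: [0.5174, 0.0478, 0.2109]
orientation: [[0.004, 0.866, 0.5], [-0.0, 0.5, -0.866], [-1.0, 0.004, 0.002]]
contact_force: [0.8, 0.9, -0.6]
width: 0.724
```

Emit:
step_arm([
  [0, -0.02, 0, 0, 0, 0],
  [0, -0.02, 0, 0, 0, 0],
  [-0.01, -0.02, 0, 0, 0, 0],
  [-0.01, -0.02, 0, 0, 0, 0],
  [0, -0.02, 0, 0, 0, 0],
  [0, -0.02, 0, 0, 0, 0],
  [0, 0, 0, 0, 0, 0],
  [0, 0, 0, 0, 0, 0],
])

```text
time: 43.2
eef_pos: [0.4079, -0.0142, 0.2317]
orientation: [[0.005, 0.866, 0.5], [-0.0, 0.5, -0.866], [-1.0, 0.004, 0.002]]
contact_force: [0.3, 1.0, 0.1]
width: 0.723
```

```bash
python3 - <<'E'
from h import *
for n in('scene','top'):
    p,d=vision.snapshot(n);np.savez(n+'9.npz',p=p,d=d);cv2.imwrite(f'pics/{n}9.png',p[:,:,::-1])
    P=cloud(n,d);h=P[...,2]
    m=((h>.093)&(h<.12)&(P[...,0]>.38)&(P[...,0]<.68)&(abs(P[...,1])<.42)).astype(np.uint8)
    nl,lab,st,c=cv2.connectedComponentsWithStats(m)
    for i in range(1,nl):
        if st[i,4]>25: q=P[lab==i]; zt=np.median(q[:,2]); print(n,st[i,4],'centre',plane(n,[c[i]],zt)[0].round(4),p[lab==i].mean(0).round())
print(r.read_state()['time'],r.read_state()['eef_pos'])
E
```

```text
scene 68 centre [0.4349 0.2382 0.099 ] [ 42. 104.  68.]
scene 75 centre [0.4972 0.3632 0.0992] [132.  42.  47.]
scene 127 centre [ 0.5032 -0.0399  0.11  ] [121.  41.  47.]
scene 118 centre [0.5227 0.045  0.1101] [143. 138. 137.]
scene 134 centre [ 0.5847 -0.0603  0.1103] [40. 95. 58.]
scene 137 centre [0.6108 0.0226 0.1101] [144. 127.  49.]
top 110 centre [0.6012 0.0239 0.1111] [207. 182.  61.]
top 88 centre [0.4929 0.3619 0.0999] [194.  57.  55.]
top 100 centre [0.4332 0.2381 0.1001] [ 72. 149.  93.]
43.3 [ 0.40805984 -0.01394889  0.23157471]
```

View pics/scene9.png

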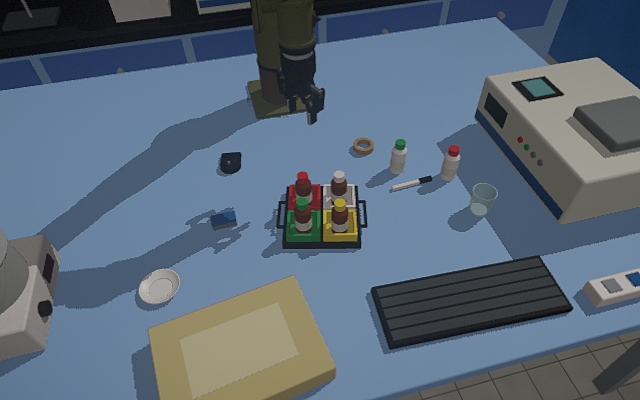

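View pics/top9.png

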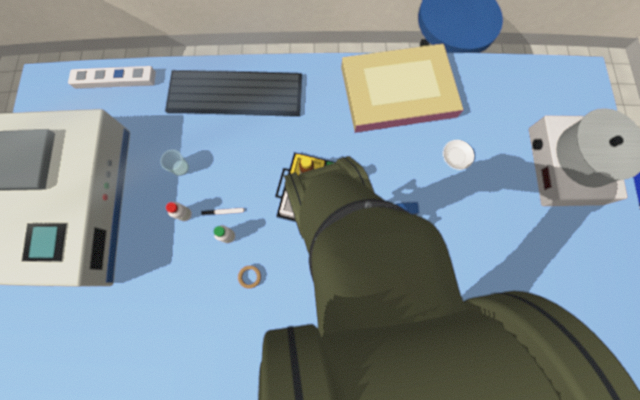

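The scene picture shows all four brown bottles upright in their matching bays: red (303,178), white (339,178), green (302,205), yellow (340,205). The white bottles are at (400,145) and (454,151), as at the start, and the gripper is well clear.

```bash
python3 -c "
from rig import r
print(r.sign_off())"
```

```text
the job is handed in; nothing more can be done
None
```

I placed all four brown bottles upright in the bays matching their cap colours and handed the job in at about 43 s. No bottle was dropped or knocked over, but `sign_off` reports no verdict, so this rests on my own checks.

- **Bottle heights:** the last scene view puts all four cap tops at 0.110–0.111 m. A bottle standing on a bay floor should read 0.112 m.
- **Bottle positions:** in that view the caps lie about 5–10 mm from the bay centres, within the 22 mm limit. That offset includes a bias of this view, because the mask takes in some of the cap's side. At release the gripper was within 4 mm of each bay centre.
- **White bottles:** both stand where they began, within about 2 mm. The gripper was well clear of everything.

**Checks that failed or disagreed:**
- In the final top view the arm hid the red, green and white caps, so only the yellow one (0.601, 0.024) was confirmed by a second camera.
- One automatic mask of the green cap gave a position about 13 mm off. I discarded it and used the cap pixel read from the picture, which agreed with the earlier measurements.
- The force reading showed clear floor contact only for the last bottle. The others were set down by height, with about 1 mm of uncertainty.

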